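Space the tube carriers on the loader deck

TASK

The tube carriers on the loader deck have crept out of place. Take the wedge-footed spacer from its stand and set equal gaps, each one spacer wide: push it right down at mid-length between the fixed carrier and the middle carrier, with its upright face towards the fixed carrier, then lift it, step it over and push it right down between the middle carrier and the end carrier the same way round. Leave it standing there in the second gap and let go.

Things in the scene. Friction and masses are not known exactly. Their poses are not given: they have to be found in the camera images.
- spacer: Aluminium block 70 (x) x 40 (y) x 66 mm, 0.3 kg, with ears (100 long, z 66-76) and black grip block 40 x 30 mm (z 76-130) on top: grip there. Origin: underside centre. Face y=-20 upright; on +y the foot slopes: y -20..-8 at z 0, full at z 36. Hangs upright by its ears on a 72 mm stand, z 6 mm; lift 80. +y to robot's left within 20 deg, as deck's. The block with square foot, no ears, is another.
- deck: Fixed aluminium loader deck, 190 (x) x 320 (y) mm, turned up to 15 deg. Origin: underside centre on the table, z up; the row of three carriers runs along its y, to the robot's left. Floor 12 mm above the table; low rails at x = -89 and 89 rise to 26 mm. The first carrier, like the others, is fixed to it at the right end: centre y = -130, gap face y = -108 mm.
- middle_carrier: Second of three like orange carriers, 150 (x) x 44 (y) x 60 mm high, upper edges bevelled 6 mm, capped tubes on the midline up to 76 mm. Slides only along deck y (2 N friction), stays where left. Origin: underside centre, on deck floor; axes as deck's. Starts 16-22 mm from the fixed carrier; the spacer's slope drives it away when pressed straight down beside the fixed carrier's face.
- end_carrier: Third carrier (robot's left end), same shape, origin, axes and sliding as the middle one. Once the first gap is set it stands 10-26 mm from the middle carrier, and the spacer's slope drives it away in the same manner, pressed straight down beside the middle carrier's face.
Not all that is in view belongs to the job. What is shaped like the spacer but red or yellow is not meant.

How it is judged (in metres and radians):
On the way, in this order (a step that is already met when the one before it is completed fails the run):
1. the spacer is down between the fixed and the middle carrier and that gap is set (y of middle_carrier in the frame of deck between -0.056 and -0.036 m and y of spacer in the frame of middle_carrier between -0.058 and -0.028 m and x of spacer in the frame of middle_carrier between -0.05 and 0.05 m and z of spacer in the frame of middle_carrier below 0.018 m and angle between spacer's own z axis and vertical below 0.2 rad), for 0.1 s.
2. the spacer is down between the middle and the end carrier and that gap is set (y of middle_carrier in the frame of deck between -0.056 and -0.036 m and y of end_carrier in the frame of middle_carrier between 0.074 and 0.094 m and y of spacer in the frame of middle_carrier between 0.028 and 0.058 m and x of spacer in the frame of middle_carrier between -0.05 and 0.05 m and z of spacer in the frame of middle_carrier below 0.018 m and angle between spacer's own z axis and vertical below 0.2 rad), for 0.1 s.
At the end, for the whole second after the job is handed in: Both gaps (fixed to middle carrier, middle to end carrier) are 30 to 50 mm wide; the spacer stands released and at rest in the second gap, within 50 mm of the carriers' mid-length, its underside less than 18 mm above the deck floor, leaning less than 11 degrees (all of step 2 and linear speed of spacer below 0.02 m/s and contact force between spacer and the fingers below 0.1 N); the robot touches nothing.
It also fails if it takes over 46 s, if anything falls off the work surface, if the arm or the gripper's body presses on something with over 40 N, if the wrist force passes 120 N, or if a joint passes its speed limit or range.

ROBOT

A 7-joint arm with a two-finger parallel gripper is mounted at the origin on the work surface. World frame = base frame: x ahead of the robot, y to its left, z up, the work surface at z = 0. Lengths are in mm, angles in rad, forces in N, time in s.
With the tool pointing down it reaches from about 400 to 875 mm from the base axis. Payload 4.4 kg.
Tool frame: the origin (TCP) lies on the mounting face of the last link; the fingertips stand 173 mm ahead of it and the grasp point (between the pads) lies 155 mm ahead of it; z points along the fingers, y is the line along which they close (so a half turn about z gives the same grasp; the last joint's range is limited). The gripper opens to 85 mm and grips with 20 to 120 N. Pads are 22 mm wide; open, the fingers measure 114 mm over their backs; the gripper's body (76 mm by 85 mm) begins 54 mm behind the grasp point. The pads swing forward as they close: fully open they stand 13 mm farther back than shut.
Start: joints at [-1.336, 0.628, 0.038, 1.517, -0.027, 0.996, -0.02], TCP at [192.566, 620.833, 404.713] pointing down, gripper open.
Joint ranges: [-3.06, 3.06], [-0.37, 2.12], [-1.25, 1.32], [0.18, 2.47], [-1.1, 4.24], [0.23, 1.98], [-2.94, 2.94]. Speed limits (rad/s): [2.57, 2.57, 3.14, 3.14, 3.14, 3.14, 3.14].

INTERFACE

Orientations are given as [roll, pitch, yaw] about the fixed x, y, z axes, in that order (R = Rz(yaw) Ry(pitch) Rx(roll)).
In Python, from cell import * gives the robot as it stands. The module is installed in compiled form; this text tells all that it offers.
- The arm moves only by the tool jog_arm, never from a script. Its argument "steps" is a list of rows, each a list of 7 numbers: the opening, from -1 (shut) to 1 (fully open), so that 0 is half open, then the shift along the tool's x, y, z as a fraction of full scale, then the turn, a rotation vector about the tool's x, y, z as a fraction of full scale. A call has 1 to 10 rows; each row shifts and turns the commanded pose from where the row before left it, along the tool's axes as they then stand; what a row does not reach is not made up. Full scale, the value 1, is 500 mm for a shift and 2 rad for a turn. A row lasts 1/8 s, in which the tool goes at most 62.5 mm and 10.7 degrees, less where a joint would pass 70% of its speed; a pose out of reach is approached as far as the arm can. A call with a number of a shift or a turn outside -1 to 1 is refused whole. A call with a gripper value outside its range is refused whole. The fingers move at their own pace and stop on an object; the grip force is fixed at half the most. Time passes only in rows, so rows that do not move let the fingers close. It gives the time, the measured TCP pose, the force, the opening and the grip force at its end, in the units of the state.
- read_state(): the state, without advancing time (a new reading comes with each control period).
- get_image(name): name is "side" or "top" or "wrist"; returns a dict with "pixels" (480x640x3 uint8, red, green, blue), "depth" (480x640 float32, mm along the optical axis (not along the pixel's ray), 0 where there is no reading), "vertical_fov" (degrees; the focal length in pixels is half the picture's height over the tangent of half this angle, whatever the lens; pixels are square), "cx", "cy" (the principal point, pixels), "R" (3x3) and "t" (3): a world point X has camera coordinates R X + t. Camera axes: x right, y down, z forward; pixel columns grow to the right and rows downward; lengths in mm; the calibration is good to about 2 mm. A picture is of the moment at which its call begins.
- finish_job(): hands the job in; it is judged then, once.
The state is a dict: "clock": time; "qpos": joint angles; "qd": joint speeds; "tau": joint torques, N m; "eef_pos": TCP position; "tool_rot": TCP orientation; "force": force on the tool from outside, world axes, zero at the start; "torque": the same for the moment, N m; "width": finger opening in mm; "gripper_force": force on a finger pad.
Only numpy, scipy, OpenCV 4.12 (cv2) and the standard library are available. Lean on these libraries where they do the work, as an engineer would, in place of code of your own. Each camera call takes 0.05 s, during which the arm holds its last target. There are 200 camera calls.

## Working session

There is one attempt and no reset: what is moved stays moved. The work goes in short steps, Python scripts to look and compute and a tool call to move; the robot and the scene stay as the last step left them, time stands still between calls to the robot, and variables do not carry over. Pictures are saved under pics/ and viewed, at most 10 in all, crops included, and the job is handed in when it is done.

Besides the shell and the picture viewer there is one more tool, called after "Request:" by a JSON object that holds its "method" and its "body". jog_arm: Moves the arm, as the interface text tells. Shift numbers are shares of 500 mm and turn numbers shares of 2 rad, none past 1 either way. Its arguments: {"type":"object","properties":{"steps":{"type":"array"}},"required":["steps"]}

```bash
mkdir -p pics
cat > h.py <<'E'
import numpy as np,cv2
from cell import *
def grab(n):
    im=get_image(n); return im
def cloud(im):
    h,w=im["depth"].shape; f=h/2/np.tan(np.radians(im["vertical_fov"])/2)
    u,v=np.meshgrid(np.arange(w),np.arange(h)); d=im["depth"].astype(float)
    P=np.stack([(u-im["cx"])/f*d,(v-im["cy"])/f*d,d],-1)
    W=(P-np.array(im["t"]))@np.array(im["R"]); W[d==0]=np.nan
    return W
def save(im,name): cv2.imwrite("pics/"+name,cv2.cvtColor(im["pixels"],cv2.COLOR_RGB2BGR))
E
python3 - <<'E'
from h import *
s=read_state(); print(s["clock"],s["eef_pos"],s["tool_rot"],s["width"])
for n in("top","side"):
    im=grab(n); save(im,n+"0.png"); np.savez(n+"0.npz",W=cloud(im),p=im["pixels"]); print(n,im["R"],im["t"],im["vertical_fov"])
E
```

```text
0.0 [192.43241943 620.55316821 403.80253475] [-3.13972271e+00  1.18439810e-06  2.84082838e+00] 85.22676802533451
top [[ 0.01975842 -0.99979072  0.00530303]
 [-0.98914586 -0.02031994 -0.14552516]
 [ 0.14560246 -0.00237012 -0.98934034]] [ 147.42001555  457.59995659 1037.70797787] 55.95098312383953
side [[-0.99886757 -0.04154229  0.023191  ]
 [-0.04366327  0.60681359 -0.79364399]
 [ 0.01889718 -0.79375784 -0.60794029]] [449.51545763 -52.3649488  984.48634176] 56.61417094690655
```

View pics/top0.png

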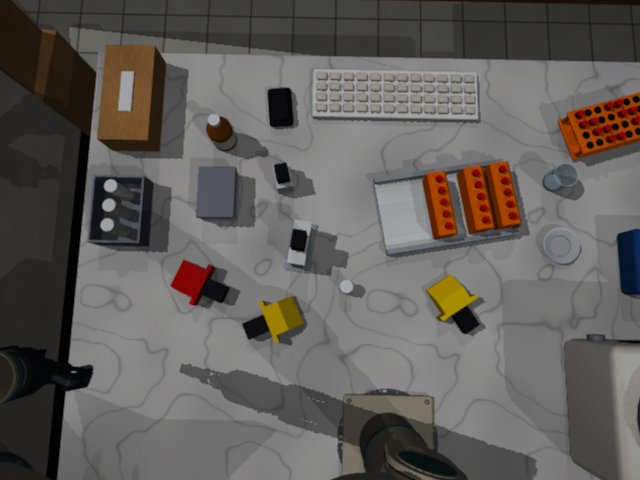

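View pics/side0.png

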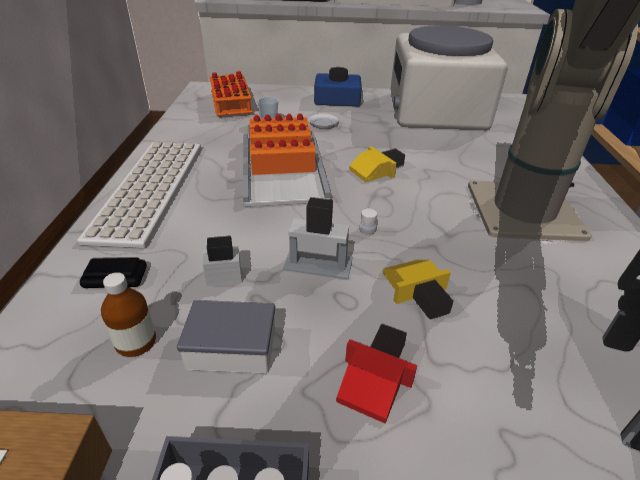

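The hanging spacer is at top (300,243) / side (320,230): silver, with ears, on a stand. The other blocks are the square-foot one without ears (282,175), red (200,282), yellow (275,320) and yellow (455,300). The carriers in the top view are fixed (503,195), middle (477,200) and end (440,205). Next I measure the poses and enlarge the spacer.

Run:
```python
from h import *
def rect(P):
    c,s,a=cv2.minAreaRect(P[:,:2].astype(np.float32)); return np.round(c,1),np.round(s,1),round(a,2)
T=np.load("top0.npz");S=np.load("side0.npz")
for n,D,box in(("top",T,(280,330,215,285)),("side",S,(270,365,185,290))):
    W=D["W"];u0,u1,v0,v1=box;P=W[v0:v1,u0:u1].reshape(-1,3);P=P[~np.isnan(P).any(1)]
    for a,b in((128,145),(74,90),(60,74)):
        Q=P[(P[:,2]>a)&(P[:,2]<b)]
        if len(Q)>10: print(n,a,b,len(Q),rect(Q),np.median(Q[:,2]))
# carriers
for n,D in(("top",T),("side",S)):
    p=D["p"].astype(int);W=D["W"]
    m=(p[...,0]>150)&(p[...,2]<80)&(p[...,0]-p[...,1]>60)&(W[...,2]>62)&(W[...,2]<76)
    Q=W[m]; Q=Q[(Q[:,0]>350)&(Q[:,0]<750)&(Q[:,1]<-50)&(Q[:,1]>-480)]
    print(n,len(Q),Q.min(0),Q.max(0))
    k,lab=None,None
    m2=(W[...,2]>66)&(W[...,2]<76)&(W[...,0]>400)&(W[...,0]<750)&(W[...,1]<-50)&(W[...,1]>-420)
    nn,lab,st,c=cv2.connectedComponentsWithStats(m2.astype(np.uint8))
    for i in range(1,nn):
        if st[i,4]>150: Q=W[lab==i]; print(i,len(Q),rect(Q),np.median(Q[:,2]),np.round(c[i]))
crop=cv2.imread("pics/side0.png")[180:300,180:370]
cv2.imwrite("pics/crop0.png",cv2.resize(crop,None,fx=4,fy=4,interpolation=cv2.INTER_CUBIC))
```

```text
top 128 145 262 (array([447.6, 208.1]), array([30.1, 40.9]), 81.99) 136.5309717385641
top 74 90 479 (array([447.3, 208.1]), array([ 40.3, 101. ]), 81.81) 82.38849505487617
top 60 74 21 (array([427.9, 196.2]), array([21.8, 80.1]), 58.9) 66.7104276589244
side 128 145 331 (array([446.1, 210.7]), array([32.5, 39.8]), 80.21) 136.06607270063478
side 74 90 813 (array([446.6, 210.8]), array([ 44.5, 100.1]), 81.33) 82.34512230648963
side 60 74 329 (array([444.9, 224.3]), array([104.4,  34.7]), 5.22) 66.41676700364377
top 1802 [ 472.72216934 -468.34406898   62.09387251] [749.42580793 -87.85378698  75.99115412]
1 916 (array([ 574.7, -268.5]), array([150.1,  45.9]), 9.86) 72.0494474371576 [505. 193.]
3 920 (array([ 563.8, -206.4]), array([150.4,  45.2]), 10.01) 72.0387047592762 [479. 198.]
4 936 (array([ 548.8, -120.6]), array([150.6,  45.1]), 10.05) 72.042754207038 [442. 203.]
side 1433 [ 471.35661685 -460.90552678   62.03565544] [748.29392386 -84.17913567  75.6429259 ]
2 358 (array([ 572.2, -262.8]), array([147.7,  41.2]), 9.65) 72.37552310909672 [278. 122.]
3 465 (array([ 561.7, -202. ]), array([148.5,  43.8]), 9.87) 72.08528082943818 [280. 132.]
4 544 (array([ 546.8, -116.1]), array([150. ,  44.8]), 10.58) 72.1049336017195 [282. 148.]
```

View pics/crop0.png

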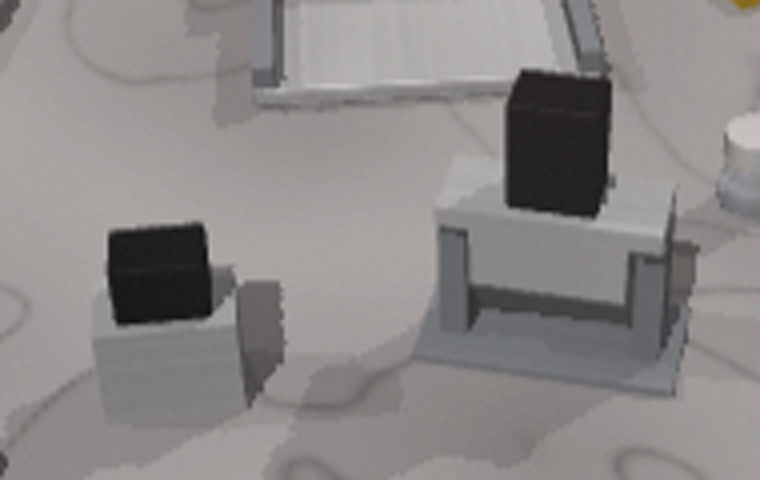

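The crop's right-hand object (side 320,230) is the silver block with ears hanging on the stand. The left one (222,258) is square and has no ears. I'll go above the spacer.

Request:
{"method": "jog_arm", "body": {"steps": [[1,0,0,0,0,0,-0.0795],[1,-0.0773,-0.0929,0,0,0,0],[1,-0.0773,-0.0929,0,0,0,0],[1,-0.0773,-0.0929,0,0,0,0],[1,-0.0773,-0.0929,0,0,0,0],[1,-0.0773,-0.0929,0,0,0,0],[1,-0.0773,-0.0929,0,0,0,0],[1,-0.0773,-0.0929,0,0,0,0],[1,-0.0773,-0.0929,0,0,0,0],[1,0,0,0,0,0,0]]}}

```text
clock: 1.35
eef_pos: [448.5, 204.0, 404.6]
tool_rot: [-3.139, 0.001, 2.99]
force: [-0.5, 0.9, -0.1]
width: 85.3
gripper_force: 0.0
```

```bash
cat >> h.py <<'E'
def delta(tx,ty,tz,yaw):
    "needed shift in tool axes (fraction) and turn, turn applied first"
    from scipy.spatial.transform import Rotation as R
    s=read_state(); r=R.from_euler("xyz",s["tool_rot"]); g=R.from_euler("xyz",[np.pi,0,yaw])
    d=np.array([tx,ty,tz])-s["eef_pos"]
    print("pos",np.round(s["eef_pos"],1),"rot",np.round(s["tool_rot"],4),"w",round(s["width"],1),"F",np.round(s["force"],1),"t",s["clock"])
    print("turn frac",np.round((r.inv()*g).as_rotvec()/2,4),"shift frac after turn",np.round(g.inv().apply(d)/500,4))
E
python3 - <<'E'
from h import *
delta(447,209.5,267,np.radians(171.9))
im=grab("wrist");save(im,"w1.png");W=cloud(im);np.savez("w1.npz",W=W,p=im["pixels"])
for a,b in((130,142),(77,87)):
    m=(W[...,2]>a)&(W[...,2]<b)&(abs(W[...,0]-447)<80)&(abs(W[...,1]-209)<80)
    Q=W[m]; print(len(Q),cv2.minAreaRect(Q[:,:2].astype(np.float32)),np.median(Q[:,2]))
E
```

```text
pos [448.5 204.  404.6] rot [-3.1390e+00  1.3000e-03  2.9895e+00] w 85.3 F [-0.5  0.9 -0.1] t 1.35
turn frac [-0.0013  0.0006 -0.0054] shift frac after turn [0.0046 0.0104 0.2751]
2139 ((443.8638610839844, 210.56271362304688), (29.997421264648438, 40.103336334228516), 81.5859603881836) 135.5313850891326
2461 ((444.0544738769531, 210.48968505859375), (40.04716491699219, 100.23783111572266), 81.73187255859375) 81.6435949805329
```

Request:
{"method": "jog_arm", "body": {"steps": [[1,0.0077,0.011,0.02,-0.0013,0.0006,-0.0036],[1,0,0,0.085,0,0,0],[1,0,0,0.085,0,0,0],[1,0,0,0.06,0,0,0],[1,0,0,0.025,0,0,0],[1,0,0,0,0,0,0],[-1,0,0,0,0,0,0],[-1,0,0,0,0,0,0],[-1,0,0,0,0,0,0],[-1,0,0,0,0,0,0]]}}

```text
clock: 2.65
eef_pos: [443.1, 215.1, 267.8]
tool_rot: [3.139, -0.001, 3.006]
force: [-0.8, -1.5, 6.7]
width: 29.3
gripper_force: 63.4
```

Request:
{"method": "jog_arm", "body": {"steps": [[-1,0,0,-0.04,0,0,0],[-1,0,0,-0.09,0,0,0],[-1,0,0,-0.09,0,0,0],[-1,0,0,0,0,0,0],[-1,0,0,0,0,0,0]]}}

```text
clock: 3.28
eef_pos: [442.5, 215.1, 376.4]
tool_rot: [3.14, -0.003, 3.007]
force: [0.6, -0.1, -3.4]
width: 29.9
gripper_force: 62.8
```

Run:
```python
from h import *
delta(500,0,377,np.radians(189.9))
for n in("wrist","side","top"):
    im=grab(n);save(im,n[0]+"2.png");W=cloud(im)
    e=read_state()["eef_pos"]
    m=(W[...,2]>e[2]-197)&(W[...,2]<e[2]-178)&(abs(W[...,0]-e[0])<70)&(abs(W[...,1]-e[1])<60)
    Q=W[m]
    if len(Q)>20: print(n,len(Q),cv2.minAreaRect(Q[:,:2].astype(np.float32)),np.median(Q[:,2]))
```

```text
pos [442.5 215.1 376.4] rot [ 3.1398e+00 -2.6000e-03  3.0071e+00] w 29.9 F [ 0.6 -0.1 -3.4] t 3.275
turn frac [ 0.0011 -0.0011 -0.1536] shift frac after turn [-0.0393 -0.4436 -0.0012]
wrist 6202 ((416.224365234375, 219.31826782226562), (40.291561126708984, 44.87933349609375), 82.2494888305664) 190.29983521658124
side 1015 ((445.76287841796875, 214.90711975097656), (43.602378845214844, 100.2929916381836), 82.68700408935547) 190.06590464734185
```

View pics/s2.png

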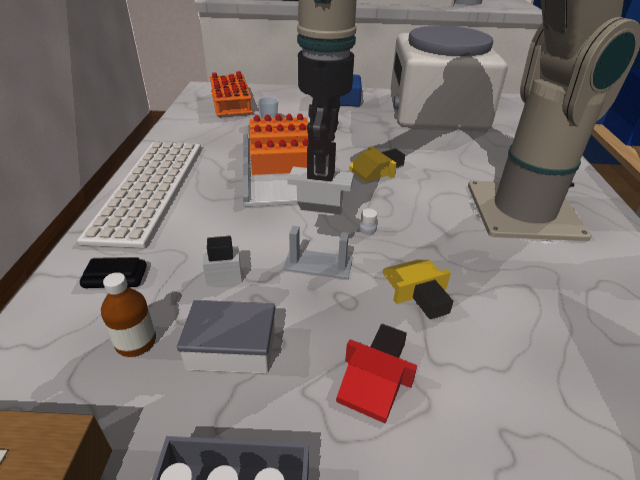

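The spacer hangs squarely in the grip (side 320,185) and the stand is empty (320,255). I'll turn it to the deck's angle and carry it over gap 1.

Request:
{"method": "jog_arm", "body": {"steps": [[-1,0,0,0,0.0006,-0.0006,-0.0768],[-1,0,0,0,0.0006,-0.0006,-0.0768],[-1,-0.0109,-0.1128,0,0,0,0],[-1,-0.0109,-0.1128,0,0,0,0],[-1,-0.0109,-0.1128,0,0,0,0],[-1,-0.0109,-0.1128,0,0,0,0],[-1,-0.0109,-0.1128,0,0,0,0],[-1,-0.0109,-0.1128,0,0,0,0],[-1,-0.0109,-0.1128,0,0,0,0],[-1,-0.0109,-0.1128,0,0,0,0]]}}

```text
clock: 4.68
eef_pos: [563.6, -223.4, 375.6]
tool_rot: [3.14, -0.0, -2.969]
force: [1.5, 0.7, -2.0]
width: 29.3
gripper_force: 62.5
```

Request:
{"method": "jog_arm", "body": {"steps": [[-1,0,0,0,0,0,0],[-1,0,0,0,0,0,0],[-1,0,0,0,0,0,0]]}}

```text
clock: 5.05
eef_pos: [563.5, -219.9, 376.5]
tool_rot: [3.14, 0.001, -2.967]
force: [-0.5, 0.5, -2.1]
width: 29.5
gripper_force: 63.1
```

```bash
cat > look.py <<'E'
from h import *
import sys
a=np.radians(9.9); ex=np.array([np.cos(a),np.sin(a)]); ey=np.array([-np.sin(a),np.cos(a)]); O=np.array([573.5,-266])
delta(563,-222,377,np.radians(189.9))
for n in("wrist","side","top"):
    im=grab(n);save(im,n[0]+sys.argv[1]+".png");W=cloud(im);p=im["pixels"].astype(int)
    e=np.array(read_state()["eef_pos"])
    tool=[(e[:2]-O)@ex,(e[:2]-O)@ey]
    D=np.stack([(W[...,:2]-O)@ex,(W[...,:2]-O)@ey,W[...,2]],-1)
    om=(p[...,0]-p[...,2]>60)&(p[...,0]-p[...,1]>40)&(D[...,2]>60)&(D[...,2]<92)&(abs(D[...,0])<72)&(abs(D[...,1])<230)
    k=np.zeros_like(om,np.uint8);k[om]=1
    nn,lab,st,c=cv2.connectedComponentsWithStats(k)
    for i in range(1,nn):
        if st[i,4]>100:
            Q=D[lab==i];Q=Q[Q[:,2]>66]
            if len(Q)>50: print(n,"carrier n",len(Q),"x",np.round(np.percentile(Q[:,0],[1,99]),1),"y",np.round(np.percentile(Q[:,1],[.5,99.5]),1),"z",round(np.median(Q[:,2]),1))
    ez=e[2]-262.4+76
    m=(abs(D[...,2]-ez)<8)&(abs(D[...,0]-tool[0])<70)&(abs(D[...,1]-tool[1])<45)&(p.max(-1)>70)
    Q=D[m]
    if len(Q)>30: 
        Q=Q[abs(Q[:,2]-ez)<5]; r=cv2.minAreaRect(Q[:,:2].astype(np.float32)); print(n,"ears",len(Q),np.round(r[0],1),np.round(r[1],1),round(r[2],1),"z",round(np.median(Q[:,2]),1))
print("tool in O frame",np.round(tool,1))
E
python3 look.py 3
```

```text
pos [ 563.5 -219.9  376.5] rot [ 3.1396e+00  6.0000e-04 -2.9665e+00] w 29.5 F [-0.5  0.5 -2.1] t 5.05
turn frac [0.001  0.0003 0.0011] shift frac after turn [ 0.0017 -0.004  -0.001 ]
wrist carrier n 6732 x [-71.2  67.3] y [-21.3  20.6] z 71.8
wrist carrier n 3066 x [-71.3 -26.7] y [41.7 83.9] z 71.6
wrist carrier n 7882 x [-70.8  70.2] y [128.  170.8] z 71.6
wrist ears 5732 [-27.6  48.2] [45.  40.2] 0.2 z 190.2
side carrier n 1692 x [-70.3  70.7] y [-13.2 173.2] z 72.7
side ears 263 [ 2.7 47.6] [ 45.9 100.4] 88.9 z 191.1
top carrier n 1128 x [-70.9  70.7] y [38.2 82.5] z 72.8
top carrier n 1088 x [-70.5  70.2] y [127.4 169.1] z 73.0
top carrier n 307 x [-71.5 -28.7] y [-22.1  19.3] z 72.8
top ears 475 [ 3.5 45.7] [100.5  41.6] 0.1 z 191.6
tool in O frame [-1.9 46.6]
```

Request:
{"method": "jog_arm", "body": {"steps": [[-1,0,-0.006,0,0,0,0],[-1,0,0,0,0,0,0],[-1,0,0,0.03,0,0,0],[-1,0,0,0.03,0,0,0],[-1,0,0,0.02,0,0,0],[-1,0,0,0.02,0,0,0],[-1,0,0,0,0,0,0]]}}

```text
clock: 6.08
eef_pos: [563.8, -224.5, 326.1]
tool_rot: [3.14, -0.0, -2.969]
force: [0.0, 0.8, -2.9]
width: 29.5
gripper_force: 63.0
```

Request:
{"method": "jog_arm", "body": {"steps": [[-1,0,0,0.016,0,0,0],[-1,0,0,0.016,0,0,0],[-1,0,0,0.016,0,0,0],[-1,0,0,0.016,0,0,0],[-1,0,0,0,0,0,0]]}}

```text
clock: 6.7
eef_pos: [563.9, -224.8, 294.2]
tool_rot: [3.141, 0.0, -2.969]
force: [0.3, -1.0, -1.9]
width: 29.5
gripper_force: 63.0
```

Request:
{"method": "jog_arm", "body": {"steps": [[-1,0,0,0.014,0,0,0],[-1,0,0,0.014,0,0,0],[-1,0,0,0.008,0,0,0],[-1,0,0,0,0,0,0],[-1,0,0,0,0,0,0]]}}

```text
clock: 7.32
eef_pos: [564.0, -224.5, 276.9]
tool_rot: [3.141, 0.001, -2.969]
force: [0.1, -1.7, -3.7]
width: 29.3
gripper_force: 62.8
```

```bash
python3 look.py 4
```

```text
pos [ 564.  -224.5  276.9] rot [ 3.1409e+00  8.0000e-04 -2.9690e+00] w 29.3 F [ 0.1 -1.7 -3.7] t 7.325
turn frac [ 0.0003  0.0004 -0.0001] shift frac after turn [ 0.001   0.0053 -0.2001]
wrist carrier n 12843 x [-71.1  41.5] y [-21.5  20.5] z 71.8
wrist carrier n 12344 x [-71.1  40.3] y [ 64.  106.4] z 71.7
wrist carrier n 15912 x [-71.   54.2] y [127.8 170.6] z 71.7
wrist ears 7288 [-17.6  42.6] [91.  90.2] 0.2 z 90.4
side carrier n 1465 x [-71.1  70.9] y [ -8.6 173.1] z 72.8
side ears 334 [-1.  42.8] [ 89.8 122.1] 89.8 z 91.0
top carrier n 1071 x [-70.5  70.5] y [ 63.5 104.6] z 73.1
top carrier n 1096 x [-70.5  70.5] y [127.4 169.3] z 73.1
top carrier n 433 x [-71.2  -4.9] y [-22.2  19.3] z 73.2
top ears 483 [ 0.5 42.5] [124.5  89.8] 0.0 z 91.4
tool in O frame [-2.1 42.5]
```

View pics/w4.png

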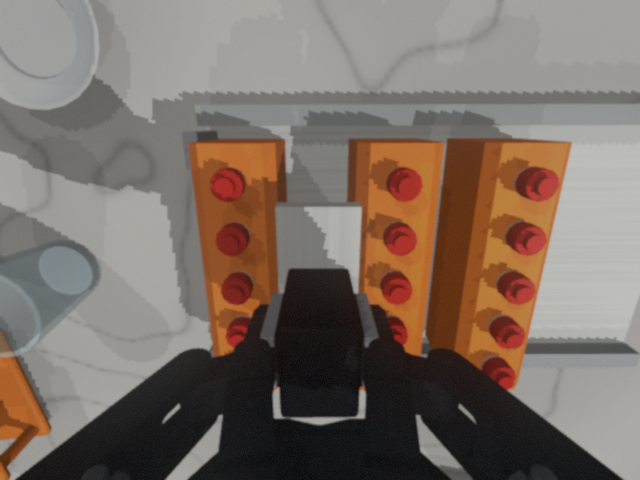

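The wrist view shows the spacer (320,240) seated between the fixed carrier (235) and the middle carrier (400). Gap 1 is about 41 mm. Gap 2 is about 20 mm, so I'll lift and step over by 87 mm.

Request:
{"method": "jog_arm", "body": {"steps": [[-1,0,0,-0.04,0,0,0],[-1,0,0,-0.08,0,0,0],[-1,0,0,-0.08,0,0,0],[-1,0,0,0,0,0,0],[-1,0,0.087,0,0,0,0],[-1,0,0.087,0,0,0,0],[-1,0,0,0,0,0,0],[-1,0,0,0,0,0,0],[-1,0,0,0,0,0,0]]}}

```text
clock: 8.6
eef_pos: [549.0, -140.1, 376.7]
tool_rot: [-3.141, 0.001, -2.971]
force: [0.3, -0.0, -3.5]
width: 29.4
gripper_force: 63.1
```

```bash
python3 look.py 5
```

```text
pos [ 549.  -140.1  376.7] rot [-3.1414e+00  8.0000e-04 -2.9708e+00] w 29.4 F [ 0.3 -0.  -3.5] t 8.6
turn frac [-0.0001  0.0004 -0.001 ] shift frac after turn [ 0.0005 -0.1662 -0.0005]
wrist carrier n 7762 x [-70.9  70.2] y [-20.5  21.3] z 71.7
wrist carrier n 5895 x [-71.2  65.1] y [ 65.1 106.8] z 71.7
wrist carrier n 3648 x [-71.8  51.5] y [128.8 171.2] z 71.4
wrist ears 5724 [-28.2 129. ] [40.  45.1] 89.7 z 190.5
side carrier n 1519 x [-70.4  70.8] y [-11.9 172.6] z 72.6
side ears 316 [  2.1 130. ] [46.3 99.9] 88.6 z 191.2
top carrier n 1095 x [-70.5  70.2] y [126.9 169. ] z 73.0
top carrier n 680 x [-70.8  18.8] y [-21.9  19.4] z 73.1
top carrier n 314 x [-71.7 -30.5] y [ 64.1 105. ] z 72.6
top ears 432 [  3.3 126.4] [ 42.1 101.4] 89.7 z 191.6
tool in O frame [ -2.4 128.5]
```

Request:
{"method": "jog_arm", "body": {"steps": [[-1,0,0.004,0,0,0,0],[-1,0,0,0.03,0,0,0],[-1,0,0,0.03,0,0,0],[-1,0,0,0.02,0,0,0],[-1,0,0,0.02,0,0,0],[-1,0,0,0,0,0,0]]}}

```text
clock: 9.5
eef_pos: [548.5, -136.9, 326.2]
tool_rot: [3.141, -0.0, -2.969]
force: [0.7, 0.3, -2.3]
width: 29.3
gripper_force: 63.0
```

Request:
{"method": "jog_arm", "body": {"steps": [[-1,0,0,0.016,0,0,0],[-1,0,0,0.016,0,0,0],[-1,0,0,0.016,0,0,0],[-1,0,0,0.016,0,0,0],[-1,0,0,0.014,0,0,0],[-1,0,0,0.014,0,0,0],[-1,0,0,0.009,0,0,0],[-1,0,0,0,0,0,0],[-1,0,0,0,0,0,0]]}}

```text
clock: 10.62
eef_pos: [548.7, -136.7, 276.5]
tool_rot: [3.141, 0.001, -2.969]
force: [-0.4, -0.6, -3.3]
width: 29.7
gripper_force: 63.0
```

```bash
python3 look.py 6
```

```text
pos [ 548.7 -136.7  276.5] rot [ 3.1409e+00  8.0000e-04 -2.9690e+00] w 29.7 F [-0.4 -0.6 -3.3] t 10.625
turn frac [ 0.0004  0.0004 -0.0001] shift frac after turn [ 0.0011 -0.1729 -0.2009]
wrist carrier n 16316 x [-71.  69.] y [-17.   21.7] z 71.8
wrist carrier n 13289 x [-71.2  41.9] y [ 64.8 107.3] z 71.8
wrist carrier n 12150 x [-71.2  40.2] y [153.  195.5] z 71.7
wrist ears 6993 [-17.7 131.6] [90.8 90.4] 0.3 z 90.1
side carrier n 1247 x [-71.2  70.9] y [-12.2 197.4] z 72.8
side ears 383 [  0.  131.9] [119.1  89.3] 0.2 z 90.7
top carrier n 1044 x [-70.4  70.6] y [152.1 193.6] z 73.1
top carrier n 679 x [-71.  23.] y [-22.7  19.1] z 73.2
top carrier n 466 x [-71.4  -7.2] y [ 63.6 104.5] z 73.1
top ears 463 [ -0.3 132. ] [124.8  89.4] 0.3 z 90.8
tool in O frame [ -2.1 131.7]
```

Gap 2 is about 44 mm with the spacer down. I'll settle it the last 2 mm, release and retreat.

Request:
{"method": "jog_arm", "body": {"steps": [[-1,0,0,0.004,0,0,0],[-1,0,0,0,0,0,0],[0,0,0,0,0,0,0],[0,0,0,0,0,0,0],[0,0,0,0,0,0,0],[0,0,0,-0.03,0,0,0],[0,0,0,-0.08,0,0,0],[0,0,0,-0.1,0,0,0],[0,0,0,-0.1,0,0,0],[0,0,0,0,0,0,0]]}}

```text
clock: 12.02
eef_pos: [549.8, -137.2, 435.1]
tool_rot: [-3.138, 0.011, -2.969]
force: [-0.5, 0.2, -0.3]
width: 43.0
gripper_force: 0.0
```

```bash
python3 look.py 7
python3 - <<'E'
from h import *
im=grab("wrist");save(im,"w8.png");W=cloud(im)
for a,b in((84,98),(135,150)):
    m=(W[...,2]>a)&(W[...,2]<b)&(abs(W[...,0]-549)<70)&(abs(W[...,1]+137)<45)&(im["pixels"][...,1]>(70 if a<100 else -1))
    m&=~((im["pixels"][...,0].astype(int)-im["pixels"][...,2])>50)
    Q=W[m];A=np.c_[Q[:,:2]-[549,-137],np.ones(len(Q))];print(len(Q),cv2.minAreaRect(Q[:,:2].astype(np.float32)),np.linalg.lstsq(A,Q[:,2],rcond=None)[0])
E
```

```text
pos [ 549.8 -137.2  435.1] rot [-3.1379  0.0111 -2.9691] w 43.0 F [-0.5  0.2 -0.3] t 12.025
turn frac [-0.0018  0.0056 -0.0002] shift frac after turn [ 0.003  -0.1715  0.1162]
wrist carrier n 5595 x [-70.8  70.3] y [-20.1  21.3] z 71.7
wrist carrier n 5595 x [-70.9  70.1] y [ 65.2 107. ] z 71.7
wrist carrier n 5374 x [-70.9  69.7] y [153.5 195.3] z 71.6
side carrier n 1344 x [-70.8  71. ] y [-16.2 197. ] z 72.9
top carrier n 1080 x [-70.3  70.3] y [152.7 193.4] z 72.9
top carrier n 808 x [-71.   33.6] y [-22.7  19.1] z 73.2
top carrier n 649 x [-71.   31.1] y [ 63.5 104.2] z 73.3
tool in O frame [ -2.8 131.5]
2133 ((551.207763671875, -135.59030151367188), (99.97514343261719, 40.07894515991211), 10.0738525390625) [ 1.72327969e-03 -1.17018752e-02  8.75407314e+01]
1819 ((550.7532958984375, -135.07664489746094), (39.74679946899414, 29.947397232055664), 9.740621566772461) [ 2.41590259e-02 -4.30363080e-03  1.41281176e+02]
```

View pics/w8.png

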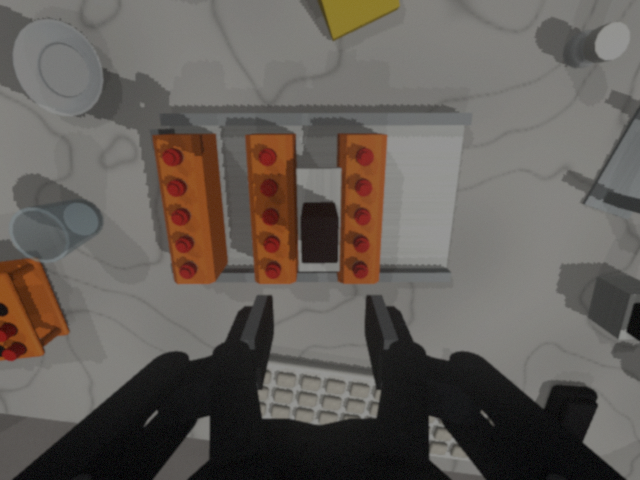

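The wrist view shows the spacer standing upright (320,235) between the middle carrier (270) and the end carrier (362), released. The gaps are about 41.5 and 44 mm.

```bash
python3 -c "
from cell import *
print(finish_job())"
```

```text
the job is handed in; nothing more can be done
None
```

The job is handed in. The cameras showed both gaps set (about 41.5 and 44 mm) and the spacer standing upright and released in the second gap. `finish_job()` reported no verdict.

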